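# Screw the lid on the cupboard canister

### The job

Put the loose grey screw lid onto the neck of the white canister. Keeping it level and pressing only lightly, turn it backward (anticlockwise seen from above) until you feel its lugs drop in at the thread starts, then screw it forward (clockwise) until it sits fully down on the rim, stop as soon as it stiffens, and let go. Do not force it, and leave the other things on the shelf where they are.

Things in the scene. Friction and masses are not known exactly. Their poses are not given: they have to be found in the camera images.
- canister: White round plastic canister, 76 mm across, in a grey square holder (100 mm square, 30 mm high), both fixed to the shelf. Origin: centre of the holder's underside, z up on the axis. Shoulder at z = 98 mm, rim of the open neck at z = 120 mm. Neck 44 mm across, its top 3 mm tapering to 40 mm. Where round the neck the threads start differs each time and does not follow from this body's yaw.
- rim (a point): Centre of the neck's rim, on its axis, z up. Height of the lid's lower edge from it: lugs on top of the threads, not engaged, -9 to -5 mm; dropped in at the thread starts -12 to -12.5 mm; fully home (lid's ceiling on the rim) -14.9 mm, reached after about 0.9 rad of forward turning from the drop; at 1.3 to 1.5 rad it stiffens (about 0.5 N m per 0.1 rad).
- thread (a point): On the neck's axis at the height of the tops of the thread starts, 4 mm below the rim. Right-hand outside thread, 51.4 mm across, three equal starts 120 degrees apart. Each falls 3 mm per rad going forward, is 3 mm thick, and after 1.45 rad ends at an upright stop rib that stands 3.5 mm above it. Lugs on top of the threads, turned forward, jam on the ribs.
- start_gap (a point): On the neck's axis at the floor of the gaps between each rib and the next thread's start, 28 degrees wide, about 7 mm below the thread's top. Turned backward, lugs climb the threads, pass the starts and drop here, the rib behind being a stop. A lug that first sat on a rib drops 3.5 mm early onto a thread's low end: not yet the start.
- lid: Loose grey screw lid of hard plastic, 60 mm across, 27 mm high, about 70 g, hollow side down. Origin: centre of its lower edge, z up on its axis. Hollow 14.9 mm deep, 54 mm across, with three inward lugs 120 degrees apart (21 degrees wide, 3.5 mm high, 1 mm above the edge) that leave 46 mm between them. Grip across the diameter, fingertips about 5 mm above the lower edge.
- spray: Bystander: white bottle, 56 mm in diameter, 150 mm high. Origin: centre of its underside.
- tin: Bystander: plain metal can, 72 mm in diameter, 85 mm high. Origin: centre of its underside.
- basket: Bystander: white open plastic basket, 170 by 240 by 90 mm. Origin: centre of its underside.
Not all that is in view belongs to the job. Of the things that look like the lid, take the one that is farthest to the robot's right at the start.

How it is judged:
On the way:
1. the lid has dropped in at the thread starts: level, its lower edge 11.2 to 13.8 mm below the rim (z of lid in the frame of canister between 0.1062 and 0.1088 m and horizontal distance between lid and rim below 0.003 m and angle between lid's own z axis and vertical below 0.08 rad), for 0.1 s.
At the end, for the whole second after the job is handed in: The lid is screwed home on the canister: its lower edge at least 14 mm below the rim (0.9 mm short of home at most), within 3 mm of the axis, level within 0.05 rad, at rest and let go (z of lid in the frame of canister below 0.106 m and horizontal distance between lid and rim below 0.003 m and angle between lid's own z axis and vertical below 0.05 rad and linear speed of lid below 0.01 m/s and contact force between the fingers and lid below 0.1 N); the robot touches nothing.
It fails at once if the lid is forced: more than 50 N of contact between lid and canister before it is home (contact force between lid and canister above 50 N and z of lid in the frame of canister above 0.106 m).
It fails at once if the lid is overtightened: more than 120 N of contact between lid and canister (contact force between lid and canister above 120 N).
It fails at once if the spray is moved more than 30 mm or tipped (distance of spray from where it was at the start of the episode above 0.03 m or angle between spray's own z axis and vertical above 0.3 rad).
It fails at once if the tin is moved more than 30 mm or tipped (distance of tin from where it was at the start of the episode above 0.03 m or angle between tin's own z axis and vertical above 0.3 rad).
It fails at once if the basket is moved more than 30 mm or tipped (distance of basket from where it was at the start of the episode above 0.03 m or angle between basket's own z axis and vertical above 0.3 rad).
It also fails if it takes over 67 s, if anything falls off the work surface, if the arm or the gripper's body presses on something with over 40 N, if the wrist force passes 120 N, or if a joint passes its speed limit or range.

### The arm

A 6-joint arm with a two-finger parallel gripper is mounted at the origin on the work surface. World frame = base frame: x ahead of the robot, y to its left, z up, the work surface at z = 0. Lengths are in m, angles in rad, forces in N, time in s.
With the tool pointing down it reaches from about 0.375 to 0.925 m from the base axis. Payload 5.7 kg.
Tool frame: the origin (TCP) lies on the centre line of the jaws, within the pads' length; the fingertips stand 22 mm ahead of it and the grasp point (between the pads) lies 3 mm ahead of it; z points along the fingers, y is the line along which they close (so a half turn about z gives the same grasp; the last joint's range is limited). The gripper opens to 88 mm and grips with 3 to 60 N. Pads are 20 mm wide; open, the fingers measure 115 mm over their backs; the gripper's body (75 mm by 178 mm) begins 61 mm behind the grasp point.
Start: joints at [-1.252, 0.359, 1.51, -0, 1.272, -0.115], TCP at [0.252, -0.544, 0.245] pointing down, gripper open.
Joint ranges: [-2.97, 2.97], [-1.01, 2.36], [0.21, 2.38], [-0.96, 4.11], [0.2, 2.71], [-2.98, 2.98]. Speed limits (rad/s): [2.39, 2.39, 3.14, 3.14, 3.14, 3.14].

### API

Orientations are given as a rotation vector (axis times angle).
In Python, from plant import arm, imaging, ticket, nets gives the robot as it stands. Calls block until the motion is done:
- arm.goto(position, orientation): joint-space move of the TCP to a pose.
- arm.move_l(position, feed=0.15, ori=None): straight line of the TCP; ori=None keeps the orientation; feed is the mean speed in m/s.
- arm.goto_joints(angles): joint-space move.
- arm.grip(opening): opening from 0.0 (shut) to 1.0 (fully open); the grip force is fixed at half the most; returns when the fingers have stopped.
- arm.dwell(seconds).
- arm.inverse_kinematics(position, orientation): joint angles nearest the present ones, or None.
- arm.get_obs(): the state.
- imaging.get_image(name): name is "scene" or "top" or "wrist"; returns a dict with "img" (420x560x3 uint8, red, green, blue), "vertical_fov" (degrees; the focal length in pixels is half the picture's height over the tangent of half this angle, whatever the lens; pixels are square), "cx", "cy" (the principal point, pixels), "k1" (the pictures are not rectified: a ray, as slopes to the right and down, at radius r is drawn at 1 + k1 r^2 times it, then the intrinsics apply), "cam_to_world" (4x4, takes a point from camera to world coordinates). Camera axes: x right, y down, z forward; pixel columns grow to the right and rows downward; lengths in m; the calibration is good to about 2 mm. A picture is of the moment at which its call begins. There is no depth.
A pose or a line that the arm cannot do raises arm.Unreachable and nothing moves.
- ticket.close_job(): hands the job in; it is judged then, once.
Trained networks look in a picture, given as the dict that the camera call returned (one of the last four; its "shot" number tells which), for a name from the list of things; names that differ only in an ending like _2 or _b are one class to them, and where a whole thing is asked for, a point or a joint stands for the part that bears it (a point fixed in the world has none). Each returns a list of dicts, best first, with "score" (0 to 1); they miss things now and then, are a little off and sometimes report something else, mostly with a low value. They report only what shows in the picture. A call takes as long as a camera call. They do not tell look-alikes from the thing itself.
- nets.recognise(picture, query): "xyz" ([x, y, z] in m, in world coordinates, good to about 4 mm: the middle of the surface that is visible of it).
- nets.tip_of(picture, query): "xyz" ([x, y, z] in m, in world coordinates, good to about 4 mm: a listed point, or the origin of a listed thing).
The state is a dict: "time": time; "joint_positions": joint angles; "dq": joint speeds; "effort": joint torques, N m; "position": TCP position; "orientation": TCP orientation; "wrist_force": force on the tool from outside, world axes, zero at the start; "moment": the same for the moment, N m; "gripper_width": opening from 0.0 (shut) to 1.0 (fully open); "finger_force": force on a finger pad.
Only numpy, scipy, OpenCV 4.12 (cv2) and the standard library are available. Lean on these libraries where they do the work, as an engineer would, in place of code of your own. Each camera call takes 0.05 s, during which the arm holds its last target. There are 200 camera calls.

## Working session

There is one attempt and no reset: what is moved stays moved. The work goes in short steps, each a Python script; the robot and the scene stay as the last script left them, time stands still between calls to the robot, and variables do not carry over. Pictures are saved under pics/ and viewed, at most 10 in all, crops included, and the job is handed in when it is done.

```bash
mkdir -p pics; ls; python3 - <<'E'
from plant import arm, imaging, ticket, nets
import cv2
for n in ("scene","top"):
    p=imaging.get_image(n); cv2.imwrite(f"pics/{n}0.png",p["img"][:,:,::-1])
    print(n,p["vertical_fov"],p["cx"],p["cy"],p["k1"],p["cam_to_world"])
    for q in ("lid","rim","canister","spray","tin","basket"):
        for d in nets.tip_of(p,q): print(q,d)
o=arm.get_obs(); print(o)
E
```

```text
pics
scene 45.693159623753374 285.08622005354385 211.03646863185338 -0.18492900990769998 [[ 0.5956792   0.64213168 -0.48252792  1.02247014]
 [ 0.80314199 -0.46766247  0.36912702 -0.50030203]
 [ 0.01136795 -0.60741973 -0.79429972  0.87052239]
 [ 0.          0.          0.          1.        ]]
lid {'xyz': [0.4768, -0.0441, 0.0021], 'score': 0.94}
lid {'xyz': [0.5673, -0.0777, 0.0008], 'score': 0.81}
lid {'xyz': [0.3839, -0.0566, 0.0019], 'score': 0.72}
lid {'xyz': [0.5134, -0.1829, -0.0025], 'score': 0.63}
rim {'xyz': [0.4909, 0.1098, 0.1201], 'score': 0.68}
canister {'xyz': [0.4958, 0.1107, 0.0014], 'score': 0.6}
spray {'xyz': [0.5088, -0.1835, -0.0017], 'score': 0.17}
tin {'xyz': [0.7233, -0.1532, 0.0008], 'score': 0.68}
tin {'xyz': [0.4921, 0.1123, 0.1102], 'score': 0.48}
basket {'xyz': [0.5498, -0.4552, -0.0048], 'score': 0.78}
top 54.66835304957118 280.52736903162645 209.8520549008242 -0.037142120374966524 [[-0.00609565 -0.99259287  0.12133521  0.45482887]
 [-0.99997877  0.00632994  0.00154557 -0.13842805]
 [-0.00230217 -0.12132321 -0.99261039  0.9906794 ]
 [ 0.          0.      
[... 624 characters left out ...]
: 0.77}
{'time': 0.7, 'joint_positions': array([-1.25212281e+00,  3.58752269e-01,  1.51040695e+00, -2.65727284e-07,
        1.27250972e+00, -1.15135412e-01]), 'dq': array([ 0.00083949,  0.00158199,  0.00130061, -0.00070077,  0.00083636,
        0.00033505]), 'effort': array([ 1.20786051e-03, -5.15173423e+01, -2.71081907e+01,  6.76737959e-02,
        2.43031152e-02, -5.85324130e-06]), 'position': array([ 0.25216038, -0.5444008 ,  0.24464857]), 'orientation': array([-3.06790572e+00, -6.76078596e-01,  1.25698247e-05]), 'wrist_force': array([-0.12231766,  0.30239089,  0.94315646]), 'moment': array([ 0.02321403,  0.02490647, -0.0220236 ]), 'finger_force': 0.0, 'gripper_width': 0.9975368275445923}
```

View pics/top0.png

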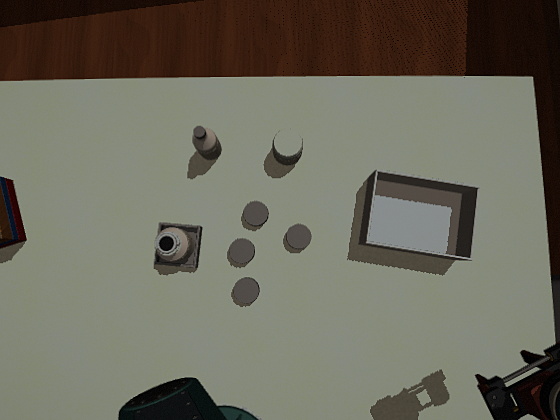

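View pics/scene0.png

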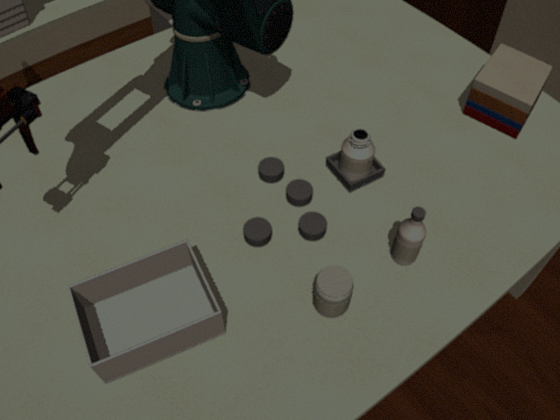

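Top picture: four grey lids, and the rightmost (smallest y) is at pixel (297,237), about (0.510, -0.181). The canister neck is at (166,243). The scene picture agrees, with that lid at (257,232). Next I'll look at both from close up with the wrist camera.

```bash
cat > h.py <<'E'
from plant import arm, imaging, ticket, nets
import numpy as np, cv2
from scipy.spatial.transform import Rotation as R
def ori(a): return (R.from_euler('z',a)*R.from_euler('x',np.pi)).as_rotvec()
def K(p):
    f=210/np.tan(np.radians(p["vertical_fov"]/2)); return np.array([[f,0,p["cx"]],[0,f,p["cy"]],[0,0,1.]])
def toplane(p,uv,z):
    n=cv2.undistortPoints(np.float64(uv).reshape(-1,1,2),K(p),np.array([p["k1"],0,0,0.]))[:,0]
    T=p["cam_to_world"]; d=np.c_[n,np.ones(len(n))]@T[:3,:3].T; o=T[:3,3]
    return (o+d*((z-o[2])/d[:,2])[:,None])[:,:2]
def proj(p,P):
    T=np.linalg.inv(p["cam_to_world"]); P=np.atleast_2d(P)@T[:3,:3].T+T[:3,3]
    return cv2.projectPoints(P,np.zeros(3),np.zeros(3),K(p),np.array([p["k1"],0,0,0.]))[0][:,0]
E
python3 - <<'E'
from h import *
for n,xy,z in (("lid",(0.51,-0.181),0.24),("can",(0.492,0.111),0.33)):
    arm.goto([*xy,z],ori(0.59)); arm.dwell(.2)
    p=imaging.get_image("wrist"); cv2.imwrite(f"pics/w{n}.png",p["img"][:,:,::-1])
    np.save(n+".npy",p,allow_pickle=True)
    print(n,p["k1"],p["cam_to_world"][:3,3],arm.get_obs()["time"],arm.get_obs()["joint_positions"][5])
    for q in ("lid","rim","canister"):
        for d in nets.tip_of(p,q): print(q,d)
E
```

```text
lid -0.012543696935738969 [ 0.5648449  -0.14503759  0.380679  ] 2.5833 0.5120136321744873
lid {'xyz': [0.5676, -0.078, -0.0004], 'score': 0.93}
lid {'xyz': [0.382, -0.0539, 0.0027], 'score': 0.71}
lid {'xyz': [0.511, -0.1807, 0.0002], 'score': 0.65}
lid {'xyz': [0.4737, -0.0429, -0.0001], 'score': 0.64}
lid {'xyz': [0.4934, 0.1088, -0.0023], 'score': 0.5}
canister {'xyz': [0.4909, 0.1084, 0.0006], 'score': 0.73}
can -0.012543696935738969 [0.54733996 0.1468     0.47014829] 4.15 1.0654441540350492
lid {'xyz': [0.5107, -0.1848, -0.0012], 'score': 0.9}
lid {'xyz': [0.4774, -0.0457, 0.0016], 'score': 0.64}
lid {'xyz': [0.3831, -0.0546, -0.001], 'score': 0.57}
rim {'xyz': [0.4957, 0.1108, 0.1189], 'score': 0.89}
canister {'xyz': [0.7213, -0.155, 0.0031], 'score': 0.62}
canister {'xyz': [0.4925, 0.1083, 0.002], 'score': 0.55}
canister {'xyz': [0.5101, -0.1844, 0.0003], 'score': 0.25}
```

View pics/wlid.png

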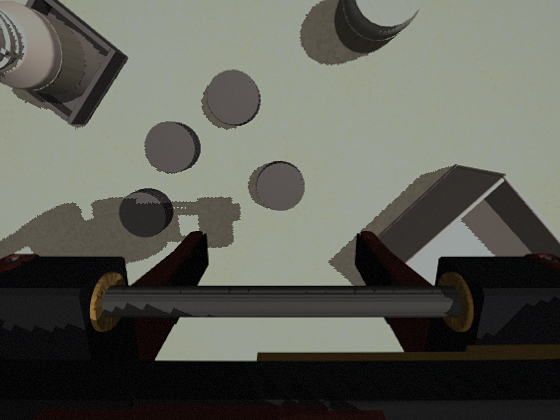

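View pics/wcan.png

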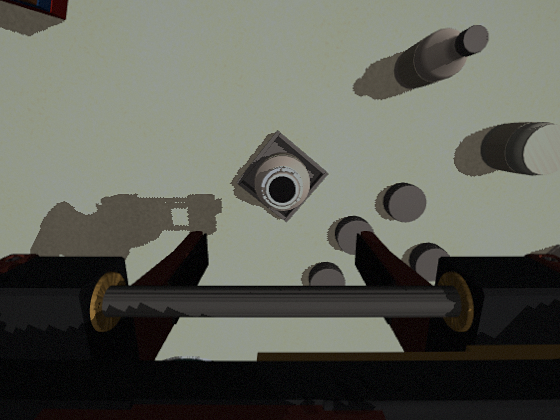

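Wrist pictures: the target lid's top disc is around (279,186), clear of the fingers. In the second, the neck's black opening is at (283,190). I'll fit both outlines and project them onto their own planes, so that the camera's bias largely cancels.

```bash
cat >> h.py <<'E'
def fit(p,seed,z,tol,blur=3):
    g=cv2.medianBlur(np.ascontiguousarray(p["img"]),blur); m=np.zeros((422,562),np.uint8)
    cv2.floodFill(g,m,seed,0,(tol,)*3,(tol,)*3,4|cv2.FLOODFILL_FIXED_RANGE|cv2.FLOODFILL_MASK_ONLY|(255<<8))
    c=max(cv2.findContours(m[1:-1,1:-1],0,1)[0],key=cv2.contourArea)
    q=toplane(p,cv2.convexHull(c)[:,0],z); c0,r=cv2.minEnclosingCircle(np.float32(q*1000))
    (a,b),ax,_=cv2.fitEllipse(np.float32(toplane(p,c[:,0],z)*1000))
    return np.array([a,b])/1000,ax,np.array(c0)/1000,r
E
python3 - <<'E'
from h import *
for n,s,z in(("lid",(279,186),.027),("can",(283,190),.12)):
    p=np.load(n+".npy",allow_pickle=True).item()
    for t in (8,14,20,30): print(n,t,fit(p,s,z,t))
    im=p["img"][140:240,230:330,::-1]; cv2.imwrite(f"pics/c{n}.png",cv2.resize(im,None,fx=5,fy=5,interpolation=0))
cv2.imwrite("pics/both.png",np.hstack([cv2.resize(cv2.imread(f"pics/c{n}.png"),(400,400)) for n in("lid","can")]))
E
```

```text
lid 8 (array([ 0.50912735, -0.18056584]), (56.62998962402344, 57.63600540161133), array([ 0.50937711, -0.18080547]), 29.879091262817383)
lid 14 (array([ 0.50707837, -0.17760832]), (57.75542068481445, 66.12141418457031), array([ 0.50710287, -0.17541016]), 34.17368698120117)
lid 20 (array([ 0.50688992, -0.176968  ]), (57.447296142578125, 68.51001739501953), array([ 0.50671487, -0.17587357]), 34.431175231933594)
lid 30 (array([ 0.50714514, -0.17682875]), (58.154502868652344, 69.23724365234375), array([ 0.50743509, -0.17578775]), 34.65732192993164)
can 8 (array([0.49065512, 0.10858447]), (30.15499496459961, 30.48341178894043), array([0.49067682, 0.10862849]), 15.792966842651367)
can 14 (array([0.49057587, 0.10846703]), (30.263824462890625, 30.72688102722168), array([0.49069931, 0.10814103]), 15.897073745727539)
can 20 (array([0.49053186, 0.10847854]), (30.324325561523438, 30.802961349487305), array([0.49067258, 0.10819305]), 15.908736228942871)
can 30 (array([0.49063199, 0.10846817]), (30.552438735961914, 31.096391677856445), array([0.49054913, 0.10816946]), 16.148210525512695)
```

View pics/both.png

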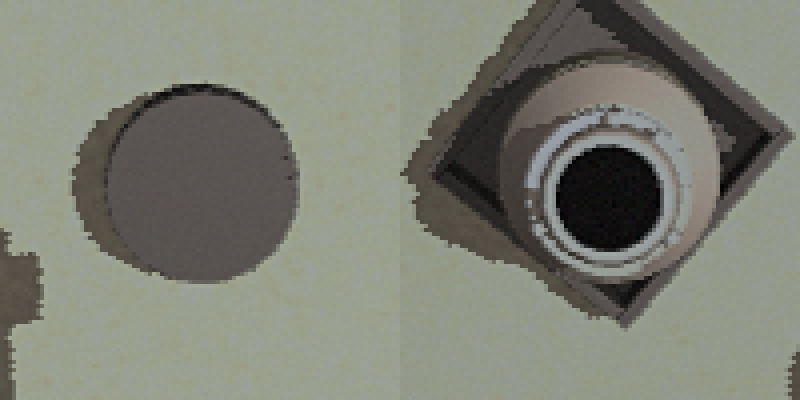

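Left crop: the lid disc is clean, with its centre at full-frame pixel (280,186). Right crop: the opening is at (282,189), concentric with the rim ring. I'll grip the lid once to centre it, let go, view it again from the same pose, then regrip. That way the lid-to-rim displacement carries no camera bias.

```bash
python3 - <<'E'
from h import *
o=ori(.59); xy=[.5093,-.1807]
arm.goto([*xy,.10],o); arm.move_l([*xy,.027],feed=.1); arm.grip(0); ob=arm.get_obs()
print(ob["time"],ob["position"],ob["gripper_width"],ob["finger_force"])
arm.grip(1.0); arm.move_l([*xy,.1],feed=.2); arm.move_l([.51,-.181,.24],feed=.3); arm.dwell(.2)
p=imaging.get_image("wrist"); np.save("lid2.npy",p,allow_pickle=True)
cv2.imwrite("pics/lid2.png",cv2.resize(p["img"][140:240,230:330,::-1],None,fx=4,fy=4,interpolation=0))
for t in (5,6,8,10): print(t,fit(p,(279,186),.027,t))
for d in nets.tip_of(p,"lid"): print(d)
print(arm.get_obs()["time"],arm.get_obs()["position"])
E
```

```text
7.1333 [ 0.50941144 -0.18076031  0.02727942] 0.6753725654852478 30.000593262047914
5 (array([ 0.50947195, -0.18090451]), (56.334861755371094, 57.79917526245117), array([ 0.50955637, -0.18191028]), 29.940536499023438)
6 (array([ 0.50945404, -0.18087306]), (56.38856506347656, 57.85121536254883), array([ 0.50955637, -0.18191028]), 29.940536499023438)
8 (array([ 0.50944888, -0.18089598]), (56.5599479675293, 57.9138069152832), array([ 0.50965234, -0.1807039 ]), 30.063079833984375)
10 (array([ 0.50848795, -0.18037102]), (56.081321716308594, 61.131683349609375), array([ 0.50772113, -0.17654391]), 33.28395462036133)
{'xyz': [0.3826, -0.0524, -0.0029], 'score': 0.93}
{'xyz': [0.5121, -0.1827, -0.0013], 'score': 0.89}
{'xyz': [0.4731, -0.0442, 0.0024], 'score': 0.6}
{'xyz': [0.5678, -0.0745, -0.0043], 'score': 0.57}
9.2 [ 0.50919802 -0.18059451  0.23838095]
```

View pics/lid2.png

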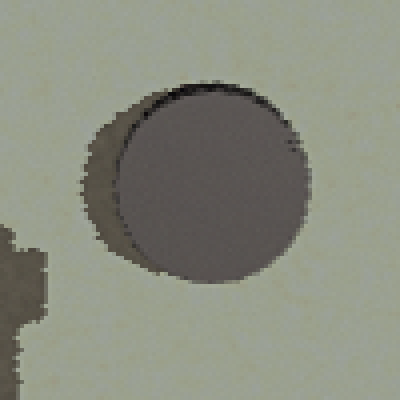

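The repeated view agrees with the TCP to about 0.2 mm: the lid disc is centred at crop (213,187), i.e. (0.5094,-0.1809). Now I'll regrip, carry it over and come down on the neck by feel.

```bash
cat >> h.py <<'E'
X,Y=.4906,.1086
def st():
    o=arm.get_obs(); return o["time"],(o["position"][2]-.027-.12)*1000,o["wrist_force"],o["moment"],o["position"],o["joint_positions"][5]
def show(tag=""):
    t,e,f,m,p,j=st(); print(tag,f"t={t:.2f} e={e:.2f} F={f.round(1)} M={m.round(2)} xy={(p[:2]*1000).round(1)} j6={j:.2f}")
E
python3 - <<'E'
from h import *
o=ori(.59); xy=[.5093,-.1807]
arm.move_l([*xy,.06],feed=.2); arm.move_l([*xy,.027],feed=.1); arm.grip(0)
arm.move_l([*xy,.2],feed=.25); arm.goto([X,Y,.18],o); arm.move_l([X,Y,.150],feed=.1); arm.dwell(.3); show("base")
b=st()[2][2]; print("width",arm.get_obs()["gripper_width"])
z=.150
while z>.136:
    z-=.001; arm.move_l([X,Y,z],feed=.02); s=st()
    if abs(s[2][2]-b)>.8 or z<.1435: show(f"zc={(z-.147)*1000:.1f}")
    if s[2][2]-b>4: break
p=imaging.get_image("wrist"); cv2.imwrite("pics/on.png",p["img"][:,:,::-1]); show()
E
```

```text
base t=14.00 e=3.53 F=[ 0.3  0.3 -1. ] M=[ 0.01 -0.01  0.01] xy=[491.  108.6] j6=1.06
width 0.675988282068502
zc=2.0 t=14.25 e=2.04 F=[-0.  -0.1 -0. ] M=[0.02 0.02 0.  ] xy=[490.6 108.7] j6=1.06
zc=-1.0 t=15.00 e=-1.06 F=[ 0.1 -0.1 -0.1] M=[-0.06 -0.02 -0.01] xy=[490.5 108.6] j6=1.06
zc=-3.0 t=15.50 e=-3.07 F=[-0.3 -0.4 -0.2] M=[-0.07  0.    0.01] xy=[490.5 108.6] j6=1.06
zc=-4.0 t=15.75 e=-4.06 F=[-0.4 -0.6 -0.6] M=[ 0.04 -0.02 -0.02] xy=[490.6 108.6] j6=1.06
zc=-5.0 t=16.00 e=-5.08 F=[-0.1 -0.2 -0.9] M=[ 0.02 -0.01 -0.03] xy=[490.5 108.6] j6=1.06
zc=-6.0 t=16.25 e=-6.06 F=[-0.4  0.  -0.2] M=[ 0.05 -0.07  0.01] xy=[490.5 108.6] j6=1.06
zc=-7.0 t=16.50 e=-6.70 F=[-0.9  0.4  3.6] M=[-0.03  0.14  0.01] xy=[490.7 108.6] j6=1.06
 t=16.55 e=-6.72 F=[-0.6 -1.   3.7] M=[-0.03  0.12  0.02] xy=[490.7 108.6] j6=1.06
```

```bash
cat >> h.py <<'E'
def servo(a,z,da,n,stop,Ft=3.0,every=3):
    for i in range(n):
        a+=da; arm.move_l([X,Y,z],feed=.05,ori=ori(a)); s=st(); F=s[2][2]
        z+=np.clip((F-Ft)/12000.,-.0008,.0008)
        if i%every==0: show(f"a={a:.2f} zc={(z-.147)*1000:.2f}")
        if stop(s): break
    show(f"END a={a:.3f} zc={(z-.147)*1000:.2f}"); np.save("az.npy",[a,z]); return a,z
E
python3 - <<'E'
from h import *
servo(.59,.140,.05,30,lambda s:s[1]<-11.5 or abs(s[3][2])>.5 or s[2][2]>15)
E
```

```text
a=0.64 zc=-6.80 t=16.80 e=-6.58 F=[-0.4  0.   5.4] M=[-0.05  0.1   0.08] xy=[491.1 108.6] j6=1.01
a=0.79 zc=-6.28 t=17.55 e=-6.11 F=[-0.   0.1  4.7] M=[-0.18 -0.05  0.06] xy=[491.2 108.6] j6=0.86
a=0.94 zc=-5.68 t=18.30 e=-5.67 F=[ 0.8 -1.1  4.7] M=[-0.26 -0.2   0.04] xy=[491.  108.6] j6=0.71
a=1.09 zc=-5.14 t=19.05 e=-5.21 F=[ 1.  -1.1  4.7] M=[-0.28 -0.27  0.02] xy=[490.8 108.6] j6=0.56
a=1.24 zc=-4.74 t=19.80 e=-4.83 F=[ 1.6 -2.4  4.2] M=[-0.33 -0.34  0.01] xy=[490.6 108.6] j6=0.41
a=1.39 zc=-4.71 t=20.55 e=-4.78 F=[1.4 0.2 1.3] M=[-0.13 -0.33  0.  ] xy=[490.5 108.7] j6=0.26
a=1.54 zc=-5.61 t=21.30 e=-5.40 F=[ 1.6 -1.4 -0.9] M=[-0.11 -0.49 -0.03] xy=[490.6 108.6] j6=0.11
a=1.69 zc=-6.11 t=22.05 e=-5.94 F=[ 0.5 -1.4  4.2] M=[-0.24 -0.52  0.05] xy=[490.8 108.6] j6=-0.04
a=1.84 zc=-5.59 t=22.80 e=-5.55 F=[ 1.2 -0.2  5.2] M=[-0.24 -0.53 -0.  ] xy=[491.  108.7] j6=-0.19
a=1.99 zc=-5.37 t=23.55 e=-5.36 F=[ 3.8 -1.2  1.8] M=[-0.2  -0.75  0.06] xy=[490.7 108.6] j6=-0.34
END a=2.090 zc=-5.86 t=24.05 e=-5.67 F=[ 5.  -0.7 -0.5] M=[-0.24 -0.93  0.  ] xy=[490.7 108.6] j6=-0.44
```

The lid climbed the threads as expected, reached the starts at a≈1.24 and crossed the gap at a≈1.6–1.7. My z-following was too slow to drop into it, so the lugs ran up onto the ribs. I'll lift slightly, go back to just before the starts, and approach again with faster following and lateral compliance.

```bash
cat >> h.py <<'E'
def fine(a,z,x,y,da,n,stop,Ft=2.5,every=1,lat=12000.):
    for i in range(n):
        a+=da; arm.move_l([x,y,z],feed=.05,ori=ori(a))
        for k in range(12):
            s=st(); F=s[2]
            if F[2]>1 or s[1]<-14.9: break
            z-=.001; arm.move_l([x,y,z],feed=.02)
        z+=np.clip((F[2]-Ft)/12000.,-.0005,.001)
        x+=np.clip(F[0]/lat,-.0002,.0002); y+=np.clip(F[1]/lat,-.0002,.0002)
        if i%every==0: show(f"a={a:.2f} zc={(z-.147)*1000:.2f}")
        if stop(s): break
    show(f"END a={a:.3f} zc={(z-.147)*1000:.2f}"); np.save("az.npy",[a,z,x,y]); return a,z,x,y
E
python3 - <<'E'
from h import *
arm.move_l([X,Y,.147-.003],feed=.05); arm.move_l([X,Y,.144],feed=.05,ori=ori(1.42)); show("free")
fine(1.42,.1425,X,Y,.03,14,lambda s:s[1]<-10.5 or abs(s[3][2])>.5 or s[2][2]>15)
E
```

```text
free t=25.12 e=-3.24 F=[ 0.9  1.1 -1.1] M=[ 0.1  -0.22  0.05] xy=[490.  108.7] j6=0.23
a=1.45 zc=-12.27 t=27.37 e=-12.12 F=[ 2.4 -2.1  5.2] M=[-0.39 -0.45  0.  ] xy=[490.6 108.5] j6=0.20
END a=1.450 zc=-12.27 t=27.37 e=-12.12 F=[ 2.4 -2.1  5.2] M=[-0.39 -0.45  0.  ] xy=[490.6 108.5] j6=0.20
```

Dropped in at -12.1 mm. Now screwing forward.

```bash
python3 - <<'E'
from h import *
a,z,x,y=np.load("az.npy"); arm.dwell(.2); a0=a
fine(a,z,x,y,-.06,24,lambda s:abs(s[3][2])>.45 or s[2][2]>15 or s[2][2]<-15,every=2)
E
```

```text
a=1.39 zc=-12.24 t=27.82 e=-12.24 F=[ 1.8 -0.9  2.9] M=[-0.22 -0.45 -0.04] xy=[490.7 108.5] j6=0.26
a=1.27 zc=-12.74 t=28.57 e=-12.73 F=[-1.5  0.3  9.1] M=[-0.02  0.12  0.01] xy=[490.7 108.4] j6=0.38
a=1.15 zc=-13.16 t=29.32 e=-13.11 F=[-2.2 -0.5  9.3] M=[-0.1   0.31 -0.01] xy=[490.6 108.3] j6=0.50
a=1.03 zc=-13.53 t=30.07 e=-13.48 F=[-2.6  0.6  9.9] M=[-0.04  0.39 -0.02] xy=[490.7 108.3] j6=0.62
a=0.91 zc=-13.99 t=30.82 e=-13.81 F=[-3.4 -0.4  8.4] M=[-0.04  0.4  -0.01] xy=[490.6 108.2] j6=0.74
a=0.79 zc=-14.07 t=31.32 e=-14.04 F=[0.3 0.2 1.4] M=[0.05 0.04 0.06] xy=[490.3 108.2] j6=0.86
a=0.67 zc=-14.73 t=32.07 e=-14.55 F=[-2.5 -0.3  8. ] M=[0.07 0.45 0.05] xy=[490.3 108.2] j6=0.98
a=0.55 zc=-14.68 t=32.57 e=-14.62 F=[-0.   0.8  3.3] M=[-0.09  0.   -0.02] xy=[490.4 108.1] j6=1.10
a=0.43 zc=-14.64 t=33.07 e=-14.64 F=[-0.4  0.1  3.7] M=[-0.04 -0.03 -0.05] xy=[490.3 108.2] j6=1.22
a=0.31 zc=-14.47 t=33.57 e=-14.61 F=[ 0.3 -0.4  4.6] M=[-0.07 -0.11 -0.07] xy=[490.1 108.2] j6=1.34
a=0.19 zc=-14.62 t=34.32 e=-14.62 F=[-1.3  1.2  3.2] M=[ 0.09 -0.01 -0.02] xy=[489.9 108.1] j6=1.46
a=0.07 zc=-14.66 t=34.82 e=-14.61 F=[1.8 1.  2.5] M=[ 0.22 -0.25 -0.14] xy=[490.2 108.4] j6=1.58
END a=0.010 zc=-14.72 t=35.07 e=-14.63 F=[0.7 2.7 1.7] M=[ 0.33 -0.2  -0.08] xy=[490.2 108.5] j6=1.64
```

It's home at about -14.6 mm after roughly 0.9 rad. A few small steps more should find where it stiffens.

```bash
python3 - <<'E'
from h import *
a,z,x,y=np.load("az.npy")
a,z,x,y=fine(a,z,x,y,-.03,8,lambda s:abs(s[3][2])>.3 or s[2][2]>15,every=1)
arm.grip(1.0); arm.dwell(.2); show("open"); print(arm.get_obs()["finger_force"])
arm.move_l([x,y,.20],feed=.15); arm.goto([x,y,.33],ori(.59)); arm.dwell(.3)
p=imaging.get_image("wrist"); cv2.imwrite("pics/fin.png",p["img"][:,:,::-1]); t=imaging.get_image("top")
np.save("fin.npy",p,allow_pickle=True)
for q in (p,t):
    for d in nets.tip_of(q,"lid"): print(d)
show()
E
```

```text
a=-0.02 zc=-14.67 t=35.32 e=-14.62 F=[1.7 2.3 3.1] M=[ 0.42 -0.23  0.61] xy=[490.3 108.6] j6=1.67
END a=-0.020 zc=-14.67 t=35.32 e=-14.62 F=[1.7 2.3 3.1] M=[ 0.42 -0.23  0.61] xy=[490.3 108.6] j6=1.67
open t=36.15 e=-14.71 F=[-0.1  0.2 -1. ] M=[0.   0.01 0.03] xy=[490.1 108.5] j6=1.67
0.0
{'xyz': [0.5655, -0.0771, -0.0037], 'score': 0.88}
{'xyz': [0.4727, -0.0451, -0.0005], 'score': 0.76}
{'xyz': [0.732, 0.0346, 0.0008], 'score': 0.7}
{'xyz': [0.3836, -0.0544, -0.0013], 'score': 0.67}
{'xyz': [0.5623, -0.0752, -0.0019], 'score': 0.77}
{'xyz': [0.4778, -0.0457, -0.0002], 'score': 0.7}
{'xyz': [0.4895, 0.1074, 0.1045], 'score': 0.69}
{'xyz': [0.3809, -0.048, -0.002], 'score': 0.6}
 t=37.88 e=182.66 F=[-0.1 -0.6  0.6] M=[-0.05 -0.01  0.02] xy=[490.2 108.7] j6=1.06
```

View pics/fin.png

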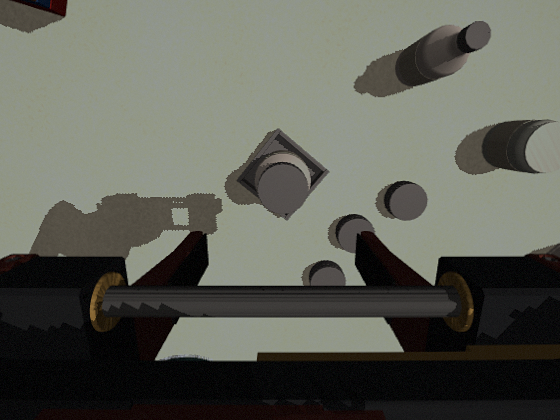

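The final wrist picture shows the lid seated squarely on the canister at (284,188), with everything else undisturbed. It stiffened at 0.6 N m after about 1.47 rad. Handing in.

```bash
python3 -c "
from plant import ticket
print(ticket.close_job())"
```

```text
the job is handed in; nothing more can be done
None
```

The rightmost lid is screwed fully down on the canister: it dropped in at -12.1 mm, came home at about -14.6 mm, stiffened at 0.6 N m, and was released and handed in at about 38 s; the judge returned no result.

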